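# Sort the drinks station

### The job

Sort the loose drinks things into their places: stand the big bottle in the wide bay of the bottle crate and the small bottle in its narrow bay, lay the lemon and the lime side by side on the floor of the low wooden tray, and stand the bar measure in the middle of the round coaster. Set each thing down rather than dropping it, keep the bottles and the measure upright, let go of everything, and leave the salt cellar and the candle where they are.

Things in the scene. Friction and masses are not known exactly. Their poses are not given: they have to be found in the camera images.
- big_bottle: The larger capped clear bottle with a pale label and a brass cap, loose, 168 mm tall. Body 62 mm across up to 100 mm, then a shoulder, neck and cap that can be gripped as a rod 22 mm across from 102 to 168 mm. About 0.42 kg. Lift it only moderately near the targets: a wall cabinet hangs 0.65 m above them. Origin: centre of its underside, z up.
- small_bottle: The smaller capped clear bottle with a dark label and a black cap, loose, 121 mm tall. Body 47 mm across up to 73 mm, then a neck and cap that can be gripped as a rod 19 mm across from 73 to 121 mm. About 0.17 kg. Origin: centre of its underside, z up.
- lemon: Lemon, loose, lying on its side: 76 mm long (its x axis), 56 mm across (its y axis), 55 mm high at the start. About 0.11 kg. Origin: on its skin, below its centre as it lies at the start (it turns with the fruit); its centre is 27 mm along its z axis. Its long axis starts within about 17 degrees of the robot's left-right direction.
- lime: Lime, loose, lying on its side, smaller than the lemon: 57 mm long (its x axis), 46 mm across (its y axis), 45 mm high at the start. About 0.05 kg. Origin: on its skin, below its centre as it lies at the start (it turns with the fruit); its centre is 22 mm along its z axis. Its long axis starts within about 17 degrees of the robot's left-right direction.
- jigger: Double-ended brass bar measure (jigger, hourglass form), loose, standing upright, 86 mm tall, widest 47 mm at the top rim. For the fingers and for contact it is solid and about as wide all the way up as the line between its two rims. About 0.09 kg. Origin: centre of its underside, z up.
- crate: Open wooden bottle crate with two bays, fixed; 98 (x) x 168 (y) mm outside, 36 mm high, walls 8 mm, divider 6 mm, floor top 8 mm above the worktop. Origin: centre of its underside; y runs along the long side and points away from the robot, x to the right, within 12 degrees. Wide bay: inside 82 x 82 mm, centre at y +35 mm. Narrow bay, the nearer one: inside 82 (x) x 64 (y) mm, centre at y -44 mm.
- tray: Low dark wooden tray, one open compartment, fixed to the worktop; outside 125 (x) x 175 (y) mm, rim 20 mm high, floor top 6 mm above the worktop, inside 113 (x) x 163 (y) mm. Origin: centre of its underside; y runs along its long side and points toward the robot, x to the left, within 12 degrees.
- coaster: Round brown-topped brass-rimmed coaster, 100 mm across, 7 mm thick, fixed to the worktop. Origin: centre of its underside. Over all three targets (beyond x = 0.56 m) a wall cabinet hangs with its underside 0.65 m above the worktop: bring things in low there. To the left the worktop ends at a tall upright panel at y = 0.29 m.
- salt_cellar: Bystander: round marble salt cellar, 68 mm across, 34 mm high, loose, to the left of the work. Not to be moved. Origin: centre of its underside.
- candle: Bystander: candle in a dark brass cup, 77 mm across, 66 mm high, loose, to the left of the work. Not to be moved. Origin: centre of its underside.
Not all that is in view belongs to the job. What is shaped like the big_bottle but pink is not meant.

How it is judged:
By the outcome, as a careful person would: the job done as asked, in the order asked, and still so for the second after the job is handed in, with the robot touching nothing.
It also fails if it takes over 136 s, if anything falls off the work surface, if the arm or the gripper's body presses on something with over 40 N, if the wrist force passes 120 N, or if a joint passes its speed limit or range.

### The arm

A 6-joint arm with a two-finger parallel gripper is mounted at the origin on a cart in front of the work surface, level with it; the furniture and walls round the work are solid. World frame = base frame: x ahead of the robot, y to its left, z up, the work surface at z = 0. Lengths are in mm, angles in degrees, forces in N, time in s.
With the tool pointing down it reaches from about 350 to 850 mm from the base axis. Payload 8.1 kg.
Tool frame: the origin (TCP) lies between the finger pads; the fingertips stand 22 mm ahead of it and the grasp point (between the pads) lies 3 mm ahead of it; z points along the fingers, y is the direction in which the jaws open and shut (so a half turn about z gives the same grasp; the last joint's range is limited). The gripper opens to 85 mm and grips with 20 to 120 N. Pads are 22 mm wide; open, the fingers measure 114 mm over their backs; the gripper's body (76 mm by 85 mm) begins 54 mm behind the grasp point. The pads swing forward as they close: fully open they stand 13 mm farther back than shut.
Start: joints at [-72.846, 7.471, 85.268, -0, 87.261, -4.893], TCP at [225.244, -556.121, 253.292] pointing down, gripper open.
Joint ranges: [-169.43, 169.43], [-51.17, 129.36], [1.28, 143.12], [-76.62, 256.62], [0, 156.53], [-152.29, 152.29]. Speed limits (degrees/s): [136.94, 136.94, 159.86, 180, 180, 180].

### API

Orientations are given as [roll, pitch, yaw] about the fixed x, y, z axes, in that order (R = Rz(yaw) Ry(pitch) Rx(roll)).
In Python, from bench import r gives the robot as it stands.
- The arm moves only by the tool drive_tool, never from a script. Its argument "moves" is a list of rows, each a list of 2 entries, a list of its own where there are three numbers: the shift along the world's x, y, z in mm, then the turn about the world's z in degrees. A call has exactly 8 rows; each row is the pose to reach, as a shift and turn from the pose commanded when the call began; what a row does not reach only later rows make up. A row lasts 1/12 s, in which the tool goes at most 41.7 mm and 7.16 degrees, less where a joint would pass 70% of its speed; a pose out of reach is approached as far as the arm can. A call with a gripper value outside its range is refused whole. "fingers" is the finger opening in mm, from 0 to 85.4, set as the call begins (left out, the last holds). The fingers move at their own pace and stop on an object; "squeeze" is the grip in N (left out, the last holds). Time passes only in rows, so rows that repeat a pose let the fingers close, or fill a call up. It gives the time, the measured TCP pose, the force and the opening at its end, in the units of the state.
- r.sense(): the state, without advancing time (a new reading comes with each control period).
- r.snapshot(name): name is "side" or "top"; returns a dict with "pixels" (480x640x3 uint8, red, green, blue), "camera_matrix" (3x3 intrinsics, pixels), "xyz" and "orientation" of the camera in the world. Camera axes: x right, y down, z forward; pixel columns grow to the right and rows downward; lengths in mm; the calibration is good to about 2 mm. A picture is of the moment at which its call begins. There is no depth.
- r.hand_in(): hands the job in, once; it reports no verdict.
The state is a dict: "time": time; "joint_pos": joint angles; "qd": joint speeds; "joint_efforts": joint torques, N m; "tool_pos": TCP position; "tcp_rot": TCP orientation; "ft_force": force on the tool from outside, world axes, zero at the start; "wrist_torque": the same for the moment, N m; "finger_gap": finger opening in mm.
Only numpy, scipy, OpenCV 4.12 (cv2) and the standard library are available. Lean on these libraries where they do the work, as an engineer would, in place of code of your own. Each camera call takes 0.05 s, during which the arm holds its last target.

## Working session

There is one attempt and no reset: what is moved stays moved. The work goes in short steps, Python scripts to look and compute and a tool call to move; the robot and the scene stay as the last step left them, time stands still between calls to the robot, and variables do not carry over. Pictures are saved under pics/ and viewed, and the job is handed in when it is done.

Besides the shell and the picture viewer there is one more tool, called in YAML: its name, and indented under it one key for each argument. drive_tool: Moves the arm, as the interface text tells. Its arguments: {"type":"object","properties":{"moves":{"type":"array","items":{"type":"array"}},"fingers":{"type":"number"},"squeeze":{"type":"number"}},"required":["moves"]}

```bash
mkdir -p pics; ls; python3 - <<'E'
from bench import r
import cv2,numpy as np
print(r.sense())
for n in("side","top"):
    s=r.snapshot(n)
    print(n,s["camera_matrix"],s["xyz"],s["orientation"])
    cv2.imwrite(f"pics/{n}0.png",s["pixels"][:,:,::-1])
E
```

```text
pics
{'time': 0.0, 'joint_pos': array([-7.28448416e+01,  7.51711715e+00,  8.53287156e+01, -6.01603223e-04,
        8.72620310e+01, -4.89225080e+00]), 'qd': array([ 0.01756793, -0.01520761, -0.07086677,  0.01516489, -0.01329972,
        0.06811358]), 'joint_efforts': array([-1.31553294e-03, -5.69390774e+01, -5.00562215e+01, -2.43783124e-04,
        1.48435420e-02, -1.63006376e-06]), 'tool_pos': array([ 225.09855591, -555.62524739,  252.22885693]), 'tcp_rot': array([-1.79892478e+02, -8.60017936e-03,  2.20474304e+01]), 'ft_force': array([ 0.69992903,  0.73375481, -0.60066909]), 'wrist_torque': array([ 0.01205405, -0.01473962,  0.02979263]), 'finger_gap': 85.1136094219285}
side [[516.73775554   0.         317.24705716]
 [  0.         516.73775554 232.37362399]
 [  0.           0.           1.        ]] [ -104.57459192 -1081.14382963   533.96939555] [-112.40087273   -0.34713395  -31.93675848]
top [[582.71461695   0.         326.48204174]
 [  0.         582.71461695 242.99712391]
 [  0.           0.           1.        ]] [ 425.37438273  -71.48148986 1219.02100961] [-175.01216101   -0.42299365  -90.58537985]
```

View pics/top0.png

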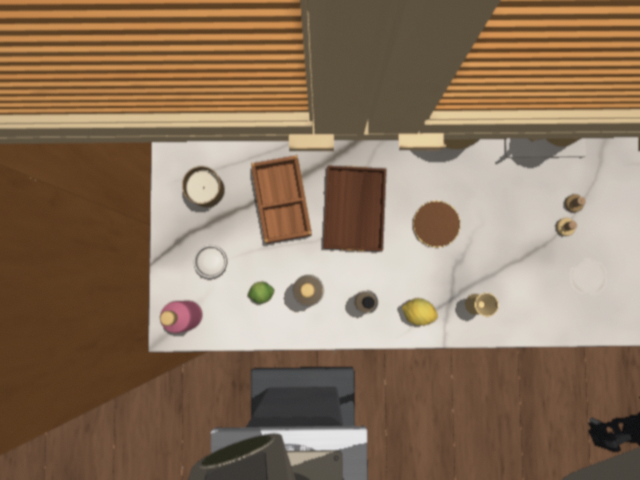

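View pics/side0.png

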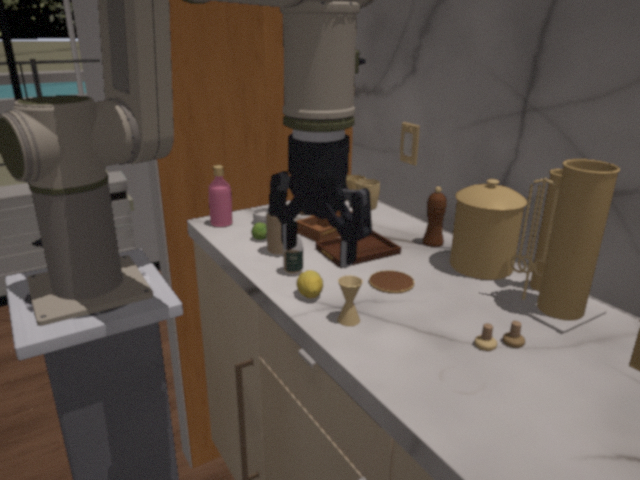

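Top view candidates are listed below.
- **Big bottle:** the clear bottle with a brass cap at (307,291). The pink one at (180,317) has the same shape and is the decoy.
- **Small bottle:** the black cap at (366,302).
- **Lemon and lime:** lemon at (420,312), lime at (261,292).
- **Jigger:** the hourglass at (483,304). The stoppers at (575,203) and (566,227) are not it.
- **Targets:** crate at (282,200), tray at (355,208), coaster at (437,224).
- **Bystanders:** candle at (203,187), salt at (211,263).

I'll check these in a close crop.

```bash
python3 - <<'E'
import cv2
a=cv2.imread("pics/top0.png")
cv2.imwrite("pics/c1.png",cv2.resize(a[145:345,150:350],None,fx=3,fy=3,interpolation=cv2.INTER_CUBIC))
cv2.imwrite("pics/c2.png",cv2.resize(a[145:345,315:515],None,fx=3,fy=3,interpolation=cv2.INTER_CUBIC))
E
```

```text
(no output)
```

View pics/c1.png

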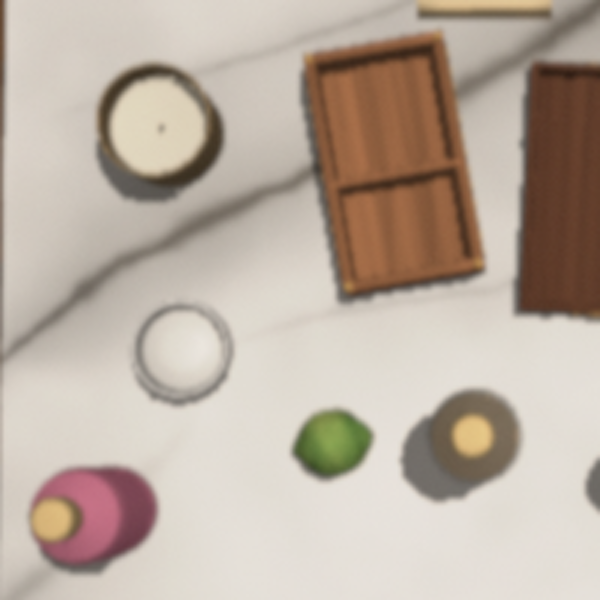

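View pics/c2.png

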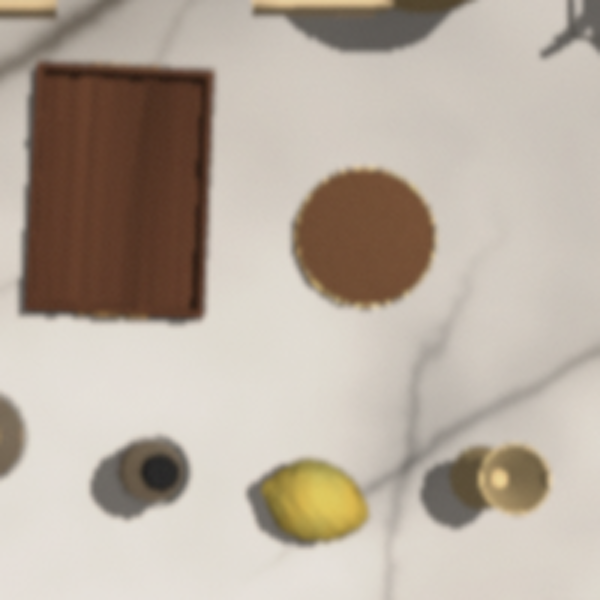

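The crops confirm the choices: clear bottle with brass cap at (307,290), black cap at (368,302), jigger rim at (486,304), and the pink bottle is not wanted. Next I measure.

```bash
cat > h.py <<'E'
import cv2,numpy as np
from scipy.spatial.transform import Rotation as R
def cast(s,uv,z):
    K=s["camera_matrix"];M=R.from_euler('xyz',s["orientation"],degrees=True).as_matrix()
    d=M@np.linalg.solve(K,[uv[0],uv[1],1.0]);o=np.array(s["xyz"]);return (o+d*(z-o[2])/d[2])[:2]
def proj(s,p):
    M=R.from_euler('xyz',s["orientation"],degrees=True).as_matrix()
    c=M.T@(np.array(p,float)-s["xyz"]);q=s["camera_matrix"]@c;return q[:2]/q[2]
def mask(s,lo,hi,box):
    x0,y0,x1,y1=box
    h=cv2.cvtColor(s["pixels"],cv2.COLOR_RGB2HSV);m=cv2.inRange(h,np.array(lo),np.array(hi))
    k=np.zeros_like(m);k[y0:y1,x0:x1]=m[y0:y1,x0:x1];return k
def big(m):
    c,_=cv2.findContours(m,cv2.RETR_EXTERNAL,cv2.CHAIN_APPROX_NONE);return max(c,key=cv2.contourArea) if c else None
def save(s,name,box,f):
    x0,y0,x1,y1=box
    cv2.imwrite("pics/"+name,cv2.resize(s["pixels"][y0:y1,x0:x1,::-1],None,fx=f,fy=f,interpolation=cv2.INTER_CUBIC))
E
python3 - <<'E'
from h import *
from bench import r
s=r.snapshot("top")
h=cv2.cvtColor(s["pixels"],cv2.COLOR_RGB2HSV)
for n,p in dict(cap=(307,290),body=(298,290),scap=(368,302),lemon=(420,312),lime=(261,292),crate=(282,180),wall=(256,190),tray=(355,208),coaster=(437,224),rim=(487,313),jig=(487,304),table=(400,270)).items(): print(n,h[p[1],p[0]])
def rep(n,m,z):
    c=big(m)
    if c is None: print(n,None);return
    e=cv2.minAreaRect(c);(u,v),rr=cv2.minEnclosingCircle(c)
    M=cv2.moments(c);cu=(M['m10']/M['m00'],M['m01']/M['m00'])
    b=cv2.boxPoints(e);w=np.array([cast(s,q,z) for q in b])
    print(n,np.round(cu,1),'circ',np.round((u,v,rr),1),'world circ',cast(s,(u,v),z).round(1),'cent',cast(s,cu,z).round(1),'rectc',w.mean(0).round(1),'edges',[(np.linalg.norm(w[i]-w[i-1]).round(1),np.degrees(np.arctan2(*(w[i]-w[i-1])[::-1])).round(1)) for i in(1,2)])
rep('bigcap',mask(s,(10,90,150),(30,255,255),(295,278,320,303)),168)
rep('scap',mask(s,(0,0,0),(180,255,60),(355,290,380,315)),121)
rep('lemon',mask(s,(18,110,60),(35,255,255),(395,290,445,335)),27)
rep('lime',mask(s,(32,90,20),(70,255,255),(240,275,280,310)),22)
rep('crate',mask(s,(0,80,40),(25,255,255),(245,150,316,250)),36)
rep('tray',mask(s,(0,70,10),(25,255,150),(318,160,392,257)),20)
rep('coaster',mask(s,(0,90,40),(30,255,255),(405,195,468,252)),7)
rep('jig',mask(s,(15,60,60),(30,255,255),(475,288,502,320)),86)
E
```

```text
cap [ 20 107 227]
body [ 17  76 107]
scap [30  6 43]
lemon [ 25 148 221]
lime [ 40 128 161]
crate [ 12 143 148]
wall [ 11 133 127]
tray [ 10 141  94]
coaster [ 12 134 114]
rim [ 19  98 151]
jig [ 19  98 120]
table [ 19  16 225]
bigcap [307.4 289.6] circ [307.3 289.6   7.2] world circ [433.2 -44.9] cent [433.2 -45. ] rectc [433.5 -45.2] edges [(np.float64(23.4), np.float64(-90.6)), (np.float64(23.3), np.float64(179.5))]
scap [367.6 302.1] circ [367.7 302.2   5.8] world circ [ 408.9 -156.7] cent [ 409.1 -156.6] rectc [ 409.3 -156.4] edges [(np.float64(20.7), np.float64(-90.6)), (np.float64(18.7), np.float64(179.0))]
lemon [419.4 311.8] circ [419.  312.   17.7] world circ [ 386.6 -268.2] cent [ 386.9 -268.9] rectc [ 387.8 -269.6] edges [(np.float64(58.7), np.float64(-64.3)), (np.float64(56.8), np.float64(-154.6))]
lime [260.5 292.3] circ [260.5 292.5  12. ] world circ [429.4  54.6] cent [429.9  54.7] rectc [429.7  54.6] edges [(np.float64(41.5), np.float64(-37.1)), (np.float64(41.9), np.float64(-127.2))]
crate [280.6 199.2] circ [280.5 199.   45.9] world circ [620.   12.1] cent [619.6  11.8] rectc [620.2  12. ] edges [(np.float64(100.4), np.float64(-80.7)), (np.float64(169.3), np.float64(-170.8))]
tray [354.1 208.3] circ [354.1 208.1  49.8] world circ [ 602.2 -139.5] cent [ 601.8 -139.5] rectc [ 602.3 -139.3] edges [(np.float64(176.2), np.float64(-2.9)), (np.float64(124.0), np.float64(-92.9))]
coaster [436.  223.7] circ [435.9 224.   23. ] world circ [ 568.8 -311.3] cent [ 569.4 -311.5] rectc [ 569.  -310.5] edges [(np.float64(94.8), np.float64(-90.5)), (np.float64(92.9), np.float64(178.3))]
jig [485.7 304.2] circ [484.7 303.5  13.6] world circ [ 403.5 -386.3] cent [ 402.2 -388.1] rectc [ 401.6 -389.7] edges [(np.float64(44.7), np.float64(-90.6)), (np.float64(44.4), np.float64(177.9))]
```

```bash
python3 - <<'E'
from h import *
from bench import r
s=r.snapshot("top")
for n,m,z in (('lemon',mask(s,(18,90,40),(35,255,255),(395,290,445,335)),27),('lime',mask(s,(28,60,10),(80,255,255),(240,275,280,310)),22)):
    c=big(m);k=np.zeros_like(m);cv2.drawContours(k,[c],-1,255,-1)
    v,u=np.nonzero(k);P=np.array([cast(s,q,z) for q in zip(u,v)]);C=P.mean(0);w,V=np.linalg.eigh(np.cov((P-C).T))
    a=V[:,1];pr=(P-C)@a;pm=(P-C)@V[:,0]
    print(n,C.round(1),'axis',np.degrees(np.arctan2(a[1],a[0])).round(1),'len',np.ptp(pr).round(1),'wid',np.ptp(pm).round(1),'mid',(C+a*(pr.max()+pr.min())/2+V[:,0]*(pm.max()+pm.min())/2).round(1))
# circles for jigger, via Hough
g=cv2.resize(cv2.cvtColor(s["pixels"],cv2.COLOR_RGB2GRAY)[280:330,455:515],None,fx=4,fy=4,interpolation=cv2.INTER_CUBIC)
H=cv2.HoughCircles(g,cv2.HOUGH_GRADIENT,1.5,40,param1=120,param2=20,minRadius=40,maxRadius=56)
for q in H[0][:3]:
    uv=((q[0]+.5)/4-.5+455,(q[1]+.5)/4-.5+280);print(uv,q[2]/4,cast(s,uv,86))
t=r.snapshot("side")
for n,p in dict(bigcap=(433.3,-45,168),bigbase=(433.3,-45,0),scap=(409,-156.6,121),sbase=(409,-156.6,0),jtop=(402,-390,86),jbase=(402,-390,0),lemon=(387,-269,27),lime=(429.7,54.6,22),coaster=(569,-311,7)).items(): print(n,proj(t,p).round(1))
save(t,"s1.png",(180,150,430,340),3.2)
E
```

```text
lemon [ 387.1 -268.9] axis 76.7 len 73.3 wid 52.6 mid [ 386.8 -269. ]
lime [430.3  54.6] axis 101.8 len 52.4 wid 42.1 mid [430.5  54.6]
(np.float32(466.0625), np.float32(308.6875)) 11.425 [ 393.9160069  -349.80467823]
(np.float32(485.1875), np.float32(304.9375)) 11.95 [ 400.75101735 -387.15314445]
bigcap [277.3 187.4]
bigbase [278.9 252.4]
scap [291.8 222.8]
sbase [292.5 272.2]
jtop [350.4 280.2]
jbase [349.  319.9]
lemon [309.8 284. ]
lime [259.5 231.4]
coaster [390.6 279.4]
```

View pics/s1.png

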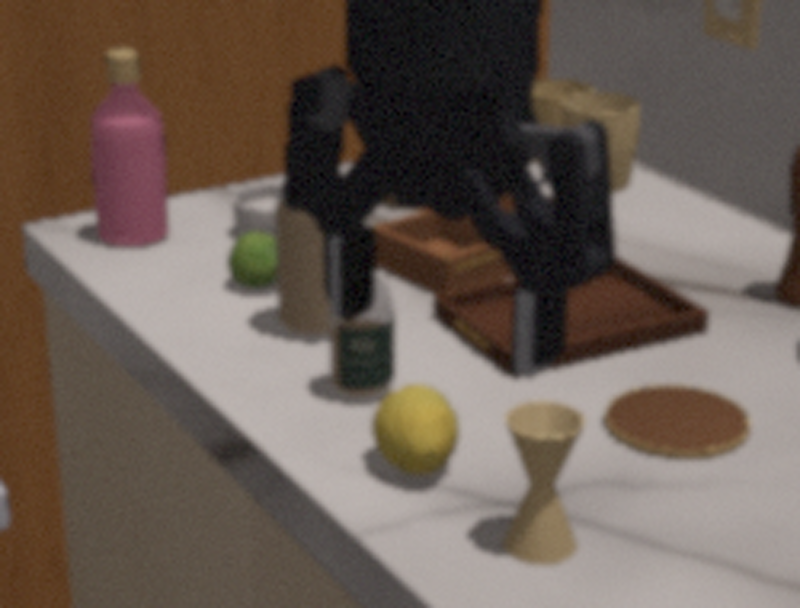

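Side projections land on the seen objects: jigger top (350,280), base (349,320), lemon (310,284). The two views agree. Heading to the big bottle.

drive_tool:
  moves:
    - [[14,35,0],-1.5]
    - [[28,70,0],-3]
    - [[42,105,0],-4.5]
    - [[56,140,0],-6]
    - [[70,175,0],-7.5]
    - [[84,210,0],-9]
    - [[98,245,0],-10.5]
    - [[110,270,0],-12]
  fingers: 85
  squeeze: 40

```text
time: 0.92
tool_pos: [335.7, -283.6, 253.3]
tcp_rot: [-180.0, -0.0, 10.0]
ft_force: [0.2, -0.4, -0.5]
finger_gap: 85.1
```

drive_tool:
  moves:
    - [[14,35,0],0]
    - [[28,70,0],0]
    - [[42,105,0],0]
    - [[57,140,0],0]
    - [[71,175,0],0]
    - [[85,210,0],0]
    - [[95,234,0],0]
    - [[97.8,241,0],0]

```text
time: 1.58
tool_pos: [433.8, -41.8, 253.4]
tcp_rot: [-179.9, -0.1, 10.2]
ft_force: [0.7, -1.1, -0.1]
finger_gap: 85.1
```

drive_tool:
  moves:
    - [[0,0,-15],0]
    - [[0,0,-35],0]
    - [[0,0,-55],0]
    - [[0,0,-75],0]
    - [[0,0,-95],0]
    - [[0,0,-108],0]
    - [[0,0,-113],0]
    - [[0,0,-113],0]

```text
time: 2.25
tool_pos: [431.9, -45.4, 138.9]
tcp_rot: [-179.9, 0.2, 10.0]
ft_force: [0.9, 0.2, 0.3]
finger_gap: 85.1
```

drive_tool:
  moves:
    - [[0,0,0],0]
    - [[0,0,0],0]
    - [[0,0,0],0]
    - [[0,0,0],0]
    - [[0,0,0],0]
    - [[0,0,0],0]
    - [[0,0,0],0]
    - [[0,0,0],0]
  fingers: 10
  squeeze: 40

```text
time: 2.92
tool_pos: [433.5, -45.1, 141.0]
tcp_rot: [180.0, -0.1, 10.1]
ft_force: [-0.8, 2.1, 5.4]
finger_gap: 21.1
```

drive_tool:
  moves:
    - [[0,0,0],0]
    - [[0,0,0],0]
    - [[0,0,3],0]
    - [[0,0,10],0]
    - [[0,0,20],0]
    - [[0,0,32],0]
    - [[0,0,45],0]
    - [[0,0,55],0]

```text
time: 3.58
tool_pos: [433.5, -45.3, 197.4]
tcp_rot: [180.0, -0.1, 10.0]
ft_force: [0.6, -0.3, -4.3]
finger_gap: 21.0
```

```bash
python3 - <<'E'
from h import *
from bench import r
t=r.snapshot("side");save(t,"s2.png",(180,100,430,290),3.2)
E
```

```text
(no output)
```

View pics/s2.png

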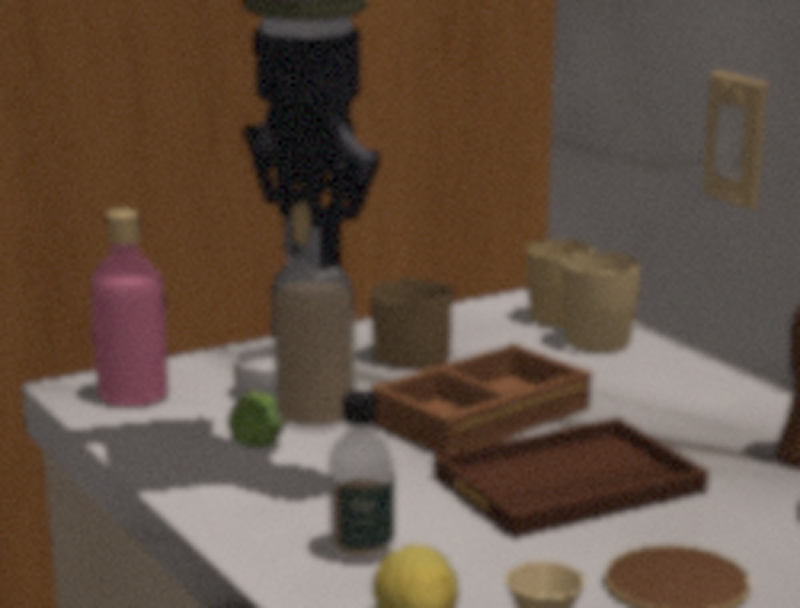

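The big bottle is held upright at about crop (315,350) with its base clear of the table. Now over the wide bay.

drive_tool:
  moves:
    - [[15,4,0],0]
    - [[45,13,3],0]
    - [[80,23,3],0]
    - [[115,33,3],0]
    - [[150,43,3],0]
    - [[185,52,3],0]
    - [[210,59,3],0]
    - [[222,62.5,3],0]

```text
time: 4.3
tool_pos: [657.6, 18.5, 197.7]
tcp_rot: [-180.0, -0.0, 10.1]
ft_force: [0.8, 0.2, -3.6]
finger_gap: 21.1
```

drive_tool:
  moves:
    - [[0,0,0],0]
    - [[0,0,-4],0]
    - [[0,0,-12],0]
    - [[0,0,-20],0]
    - [[0,0,-26],0]
    - [[0,0,-32],0]
    - [[0,0,-36],0]
    - [[0,0,-38],0]

```text
time: 4.97
tool_pos: [654.3, 17.3, 159.2]
tcp_rot: [-180.0, 0.1, 10.0]
ft_force: [0.2, 0.2, -3.8]
finger_gap: 21.3
```

```bash
python3 - <<'E'
from h import *
from bench import r
t=r.snapshot("side");save(t,"s3.png",(240,100,430,260),4)
t=r.snapshot("top");save(t,"t3.png",(230,130,400,260),4)
E
```

```text
(no output)
```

View pics/s3.png

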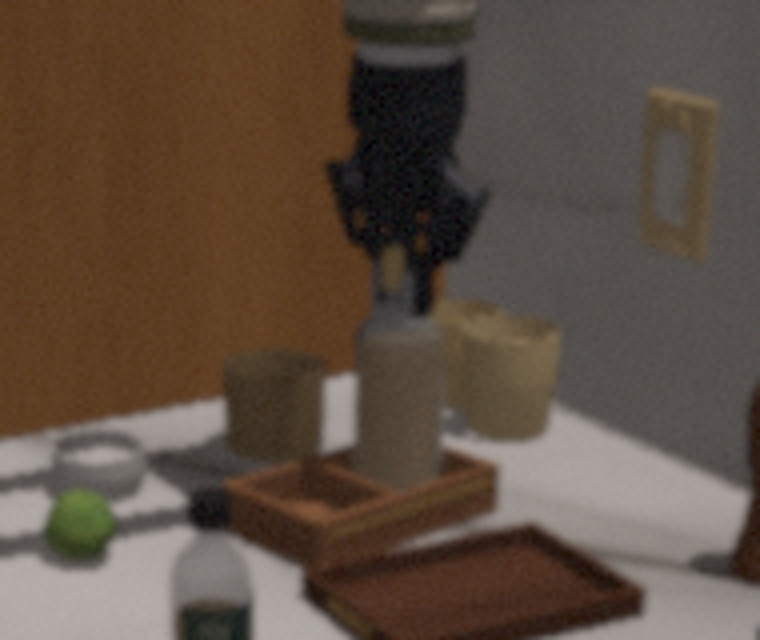

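View pics/t3.png

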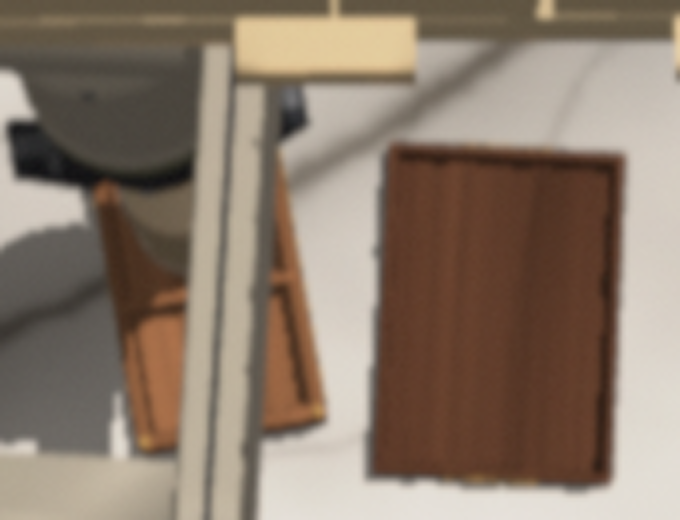

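The side view shows the bottle inside the wide bay with its base between the rims at crop (400,480). I lower it the last bit.

drive_tool:
  moves:
    - [[0,0,-3],0]
    - [[0,0,-5],0]
    - [[0,0,-7],0]
    - [[0,0,-9],0]
    - [[0,0,-10],0]
    - [[0,0,-11],0]
    - [[0,0,-11.5],0]
    - [[0,0,-11.5],0]

```text
time: 5.73
tool_pos: [655.2, 17.4, 149.1]
tcp_rot: [180.0, -0.0, 10.0]
ft_force: [0.5, 1.0, -1.4]
finger_gap: 20.8
```

drive_tool:
  moves:
    - [[0,0,-0.5],0]
    - [[0,0,-0.8],0]
    - [[0,0,-1],0]
    - [[0,0,-1],0]
    - [[0,0,-1],0]
    - [[0,0,-1],0]
    - [[0,0,-1],0]
    - [[0,0,-1],0]

```text
time: 6.4
tool_pos: [655.6, 17.5, 149.1]
tcp_rot: [180.0, -0.1, 10.1]
ft_force: [-2.0, 0.7, 5.4]
finger_gap: 20.9
```

Contact is made (+5 N). Releasing.

drive_tool:
  moves:
    - [[0,0,0],0]
    - [[0,0,0],0]
    - [[0,0,0],0]
    - [[0,0,0],0]
    - [[0,0,0],0]
    - [[0,0,0],0]
    - [[0,0,0],0]
    - [[0,0,0],0]
  fingers: 70

```text
time: 7.07
tool_pos: [655.0, 17.3, 147.7]
tcp_rot: [180.0, 0.0, 10.0]
ft_force: [0.5, 0.1, -0.8]
finger_gap: 70.0
```

drive_tool:
  moves:
    - [[0,0,10],0]
    - [[0,0,30],0]
    - [[0,0,50],0]
    - [[0,0,68],0]
    - [[0,0,75],0]
    - [[-25,-10,75],0]
    - [[-60,-35,75],0]
    - [[-95,-65,75],0]

```text
time: 7.73
tool_pos: [563.4, -43.3, 222.5]
tcp_rot: [-180.0, 0.0, 10.2]
ft_force: [0.7, -1.2, -0.5]
finger_gap: 69.7
```

drive_tool:
  moves:
    - [[-30,-22,0],0]
    - [[-62,-44,0],0]
    - [[-94,-67,0],0]
    - [[-126,-90,0],0]
    - [[-146,-105,0],0]
    - [[-151,-109,0],0]
    - [[-151,-109,-5],0]
    - [[-151,-109,-20],0]

```text
time: 8.4
tool_pos: [415.1, -153.6, 204.9]
tcp_rot: [179.8, -0.3, 10.0]
ft_force: [1.0, -0.1, -0.4]
finger_gap: 69.7
```

drive_tool:
  moves:
    - [[0,0,-20],0]
    - [[0,0,-40],0]
    - [[0,0,-60],0]
    - [[0,0,-78],0]
    - [[0,0,-92],0]
    - [[0,0,-100],0]
    - [[0,0,-101],0]
    - [[0,0,-101],0]

```text
time: 9.07
tool_pos: [413.7, -152.3, 101.5]
tcp_rot: [-180.0, 0.0, 10.1]
ft_force: [-0.2, -0.3, -0.1]
finger_gap: 69.9
```

drive_tool:
  moves:
    - [[0,0,0],0]
    - [[0,0,0],0]
    - [[0,0,0],0]
    - [[0,0,0],0]
    - [[0,0,0],0]
    - [[0,0,0],0]
    - [[0,0,0],0]
    - [[0,0,0],0]
  fingers: 8
  squeeze: 35

```text
time: 9.73
tool_pos: [413.7, -153.0, 102.1]
tcp_rot: [180.0, -0.0, 10.0]
ft_force: [0.3, -0.3, 2.7]
finger_gap: 17.7
```

drive_tool:
  moves:
    - [[0,0,0],0]
    - [[0,0,0],0]
    - [[0,0,3],0]
    - [[0,0,10],0]
    - [[0,0,20],0]
    - [[0,0,32],0]
    - [[0,0,45],0]
    - [[0,0,55],0]

```text
time: 10.4
tool_pos: [413.7, -153.0, 158.5]
tcp_rot: [180.0, -0.0, 10.0]
ft_force: [0.2, -0.3, -1.3]
finger_gap: 17.6
```

```bash
python3 - <<'E'
from h import *
from bench import r
t=r.snapshot("side");save(t,"s4.png",(180,120,430,290),3.2)
E
```

```text
(no output)
```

View pics/s4.png

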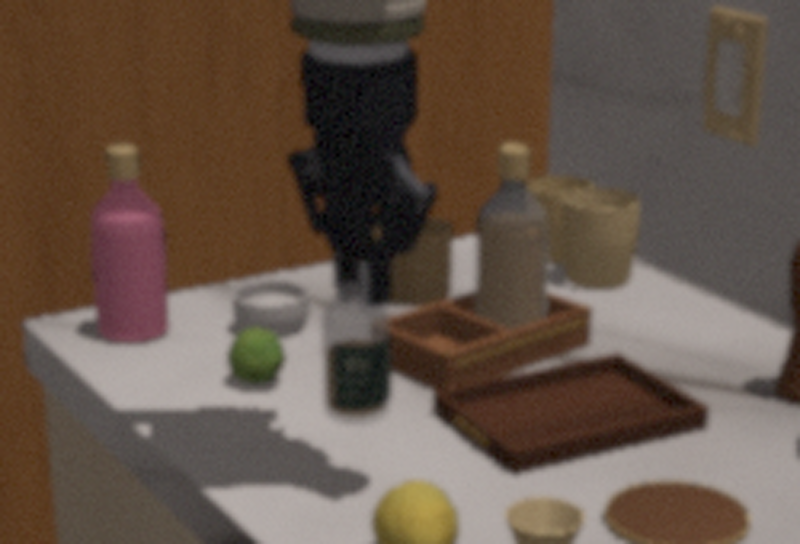

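The small bottle is held at crop (358,360), about 5 mm off pad centre in -x because the tool fell short of the target. I allow for that when placing. The big bottle stands in the wide bay at (513,240).

drive_tool:
  moves:
    - [[10,9,2],0]
    - [[30,28,4],0]
    - [[55,52,4],0]
    - [[80,76,4],0]
    - [[105,100,4],0]
    - [[130,123,4],0]
    - [[152,144,4],0]
    - [[165,156,4],0]

```text
time: 11.12
tool_pos: [580.1, 5.7, 160.7]
tcp_rot: [-180.0, -0.0, 10.1]
ft_force: [0.5, -0.7, -1.9]
finger_gap: 17.7
```

drive_tool:
  moves:
    - [[1,1,0],0]
    - [[2,2,-2],0]
    - [[3,3,-5],0]
    - [[3,3,-10],0]
    - [[3,3,-15],0]
    - [[3,3,-20],0]
    - [[3,3,-24],0]
    - [[3,3,-24],0]

```text
time: 11.78
tool_pos: [580.4, 5.8, 135.3]
tcp_rot: [-180.0, 0.1, 10.0]
ft_force: [-0.3, 0.2, -2.2]
finger_gap: 17.8
```

```bash
python3 - <<'E'
from h import *
from bench import r
print(r.sense()["tool_pos"])
t=r.snapshot("side");save(t,"s5.png",(240,100,430,260),4)
for p in((577,5,8),(577,5,36),(577-9,5,36)): print((proj(t,p)-[240,100])*4)
E
```

```text
[580.38350555   5.76639256 135.29209829]
[309.98465223 525.96928367]
[310.24733895 487.03641029]
[298.73577738 489.57054626]
```

View pics/s5.png

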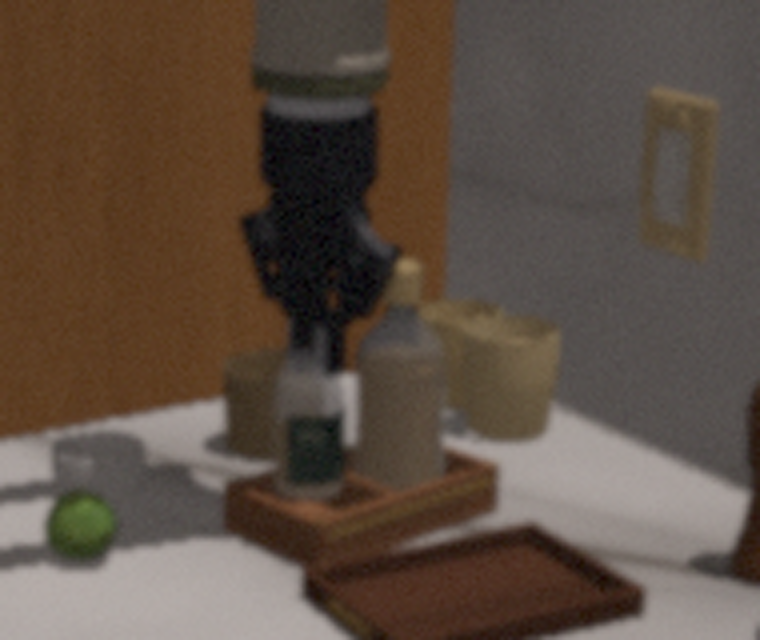

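The small bottle base is over the narrow bay at crop (313,490), with the bay centre expected at (310,487). Lowering.

drive_tool:
  moves:
    - [[0,0,-4],0]
    - [[0,0,-8],0]
    - [[0,0,-12],0]
    - [[0,0,-16],0]
    - [[0,0,-20],0]
    - [[0,0,-23],0]
    - [[0,0,-24],0]
    - [[0,0,-24.5],0]

```text
time: 12.5
tool_pos: [581.2, 6.2, 111.8]
tcp_rot: [-180.0, 0.0, 10.0]
ft_force: [-0.1, -0.4, -2.0]
finger_gap: 17.4
```

drive_tool:
  moves:
    - [[0,0,-0.5],0]
    - [[0,0,-0.8],0]
    - [[0,0,-1],0]
    - [[0,0,-1.2],0]
    - [[0,0,-1.2],0]
    - [[0,0,-1.2],0]
    - [[0,0,-1.2],0]
    - [[0,0,-1.2],0]

```text
time: 13.17
tool_pos: [581.5, 6.1, 111.1]
tcp_rot: [-180.0, -0.0, 10.0]
ft_force: [0.1, 0.5, -2.6]
finger_gap: 17.7
```

drive_tool:
  moves:
    - [[0,0,-0.5],0]
    - [[0,0,-0.8],0]
    - [[0,0,-1],0]
    - [[0,0,-1.2],0]
    - [[0,0,-1.2],0]
    - [[0,0,-1.2],0]
    - [[0,0,-1.2],0]
    - [[0,0,-1.2],0]

```text
time: 13.83
tool_pos: [581.6, 6.1, 110.2]
tcp_rot: [180.0, -0.0, 10.0]
ft_force: [-1.9, -0.3, 2.5]
finger_gap: 17.8
```

drive_tool:
  moves:
    - [[0,0,0],0]
    - [[0,0,0],0]
    - [[0,0,0],0]
    - [[0,0,0],0]
    - [[0,0,0],0]
    - [[0,0,0],0]
    - [[0,0,0],0]
    - [[0,0,0],0]
  fingers: 60

```text
time: 14.5
tool_pos: [581.4, 6.1, 109.9]
tcp_rot: [180.0, 0.0, 10.0]
ft_force: [-0.4, -0.3, 0.6]
finger_gap: 60.1
```

drive_tool:
  moves:
    - [[0,0,10],0]
    - [[0,0,30],0]
    - [[0,0,50],0]
    - [[0,0,70],0]
    - [[-15,-20,80],5]
    - [[-35,-45,80],11]
    - [[-55,-70,80],17]
    - [[-75,-95,80],23]

```text
time: 15.17
tool_pos: [506.0, -89.6, 191.2]
tcp_rot: [179.9, -0.1, 33.4]
ft_force: [0.1, -0.2, -0.1]
finger_gap: 60.2
```

```bash
python3 - <<'E'
from h import *
from bench import r
t=r.snapshot("side");save(t,"s6.png",(180,120,430,290),3.2)
E
```

```text
(no output)
```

View pics/s6.png

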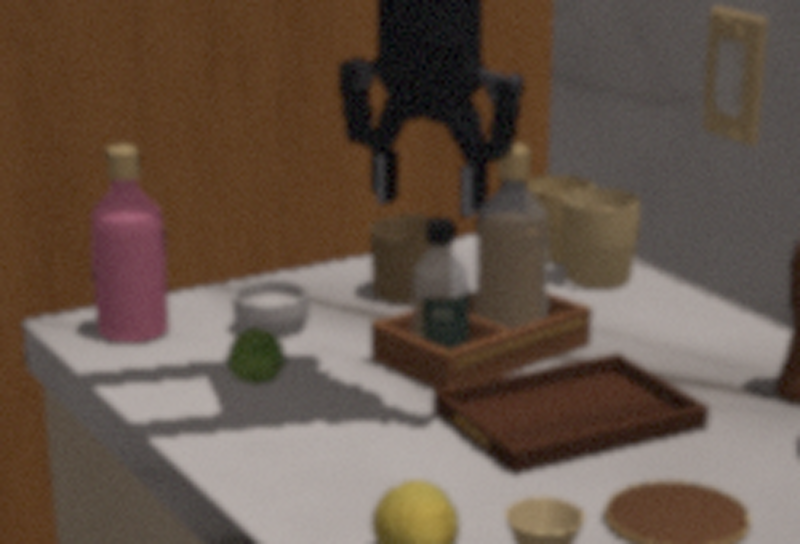

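Both bottles stand upright in their bays, small at crop (442,290) and big at (513,240). Next the lemon.

drive_tool:
  moves:
    - [[-16,-24,0],6]
    - [[-34,-50,0],12]
    - [[-52,-77,0],18]
    - [[-70,-105,0],24]
    - [[-88,-132,0],30]
    - [[-104,-157,0],36]
    - [[-115,-173,0],41]
    - [[-119,-179,0],43.7]
  fingers: 85

```text
time: 15.88
tool_pos: [386.0, -270.2, 190.9]
tcp_rot: [180.0, 0.1, 76.9]
ft_force: [0.3, -0.1, -0.7]
finger_gap: 85.2
```

drive_tool:
  moves:
    - [[0,0,-10],0]
    - [[0,0,-30],0]
    - [[0,0,-50],0]
    - [[0,0,-70],0]
    - [[0,0,-80],0]
    - [[0,0,-80],0]
    - [[0,0,-80],0]
    - [[0,0,-80],0]

```text
time: 16.55
tool_pos: [388.2, -268.1, 111.1]
tcp_rot: [179.9, 0.0, 76.7]
ft_force: [-0.1, -0.2, 0.3]
finger_gap: 85.0
```

drive_tool:
  moves:
    - [[0,0,-12],0]
    - [[0,0,-26],0]
    - [[0,0,-40],0]
    - [[0,0,-54],0]
    - [[-1,-0.5,-66],0]
    - [[-1,-0.5,-74],0]
    - [[-1,-0.5,-79],0]
    - [[-1,-0.5,-80],0]

```text
time: 17.22
tool_pos: [386.2, -268.1, 29.2]
tcp_rot: [-180.0, -0.0, 76.7]
ft_force: [-0.5, 0.2, 0.3]
finger_gap: 84.8
```

```bash
python3 - <<'E'
from h import *
from bench import r
print(r.sense()["tool_pos"],r.sense()["ft_force"])
t=r.snapshot("side");save(t,"s7.png",(240,190,400,330),4)
t=r.snapshot("top");save(t,"t7.png",(360,250,480,350),5)
E
```

```text
[ 386.20122001 -268.10874882   29.16604609] [-0.46628878  0.22734221  0.32540694]
```

View pics/s7.png

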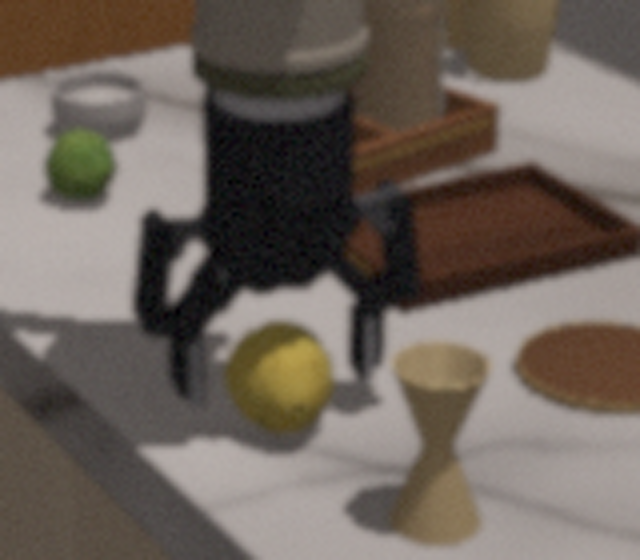

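View pics/t7.png

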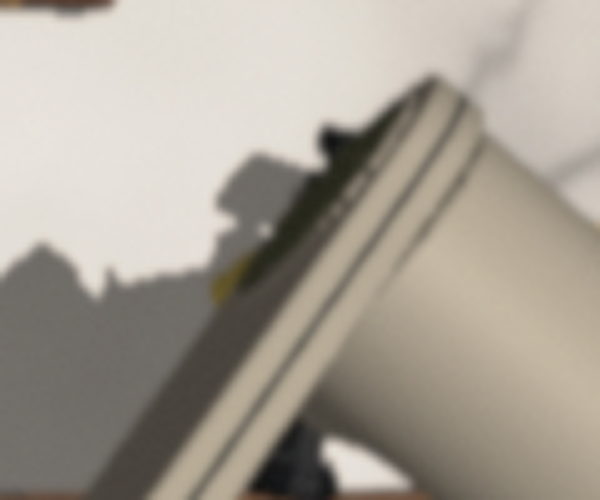

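The fingers straddle the lemon at crop (280,375), but the tips are only just below its middle, so I go 5 mm lower and close.

drive_tool:
  moves:
    - [[0,0,-2],0]
    - [[0,0,-4],0]
    - [[0,0,-5],0]
    - [[0,0,-5],0]
    - [[0,0,-5],0]
    - [[0,0,-5],0]
    - [[0,0,-5],0]
    - [[0,0,-5],0]

```text
time: 17.98
tool_pos: [386.5, -268.4, 25.0]
tcp_rot: [180.0, 0.0, 76.7]
ft_force: [-0.1, -0.4, 0.4]
finger_gap: 85.0
```

drive_tool:
  moves:
    - [[0,0,0],0]
    - [[0,0,0],0]
    - [[0,0,0],0]
    - [[0,0,0],0]
    - [[0,0,0],0]
    - [[0,0,0],0]
    - [[0,0,0],0]
    - [[0,0,0],0]
  fingers: 40
  squeeze: 30

```text
time: 18.65
tool_pos: [386.6, -268.5, 25.3]
tcp_rot: [180.0, 0.0, 76.8]
ft_force: [-1.6, 2.2, 5.5]
finger_gap: 53.2
```

drive_tool:
  moves:
    - [[0,0,0],0]
    - [[0,0,0],0]
    - [[0,0,3],0]
    - [[0,0,10],0]
    - [[0,0,20],0]
    - [[0,0,32],0]
    - [[0,0,45],0]
    - [[0,0,55],0]

```text
time: 19.32
tool_pos: [386.8, -268.8, 81.8]
tcp_rot: [179.9, 0.0, 76.7]
ft_force: [0.5, 0.2, -1.0]
finger_gap: 53.4
```

```bash
python3 - <<'E'
from h import *
from bench import r
print(r.sense()["tool_pos"],r.sense()["ft_force"])
t=r.snapshot("side");save(t,"s8.png",(240,170,400,310),4)
E
```

```text
[ 386.84212713 -268.76877666   81.76297936] [ 0.45535789  0.23186193 -0.95326687]
```

View pics/s8.png

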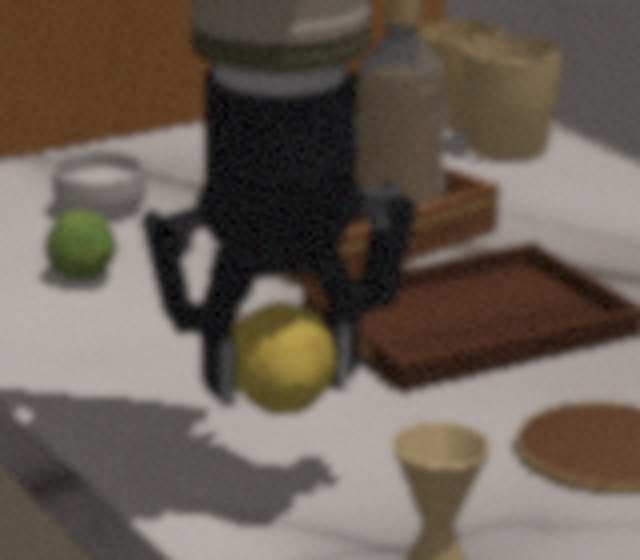

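The lemon is held at crop (283,358). Carrying it to the far half of the tray.

drive_tool:
  moves:
    - [[10,5,2],1]
    - [[32,17,5],2]
    - [[60,32,8],4]
    - [[90,48,8],6]
    - [[120,65,8],8]
    - [[150,81,8],10]
    - [[178,97,8],10.4]
    - [[200,109,8],10.4]

```text
time: 20.03
tool_pos: [588.5, -156.8, 87.0]
tcp_rot: [-180.0, -0.0, 87.3]
ft_force: [-0.2, -0.6, -1.0]
finger_gap: 53.7
```

drive_tool:
  moves:
    - [[18,10,0],0]
    - [[34,18,0],0]
    - [[45,24,0],0]
    - [[49,26.5,0],0]
    - [[49,26.5,-5],0]
    - [[49,26.5,-13],0]
    - [[49,26.5,-21],0]
    - [[49,26.5,-28],0]

```text
time: 20.7
tool_pos: [634.1, -133.2, 58.1]
tcp_rot: [-179.9, -0.0, 87.1]
ft_force: [0.3, 1.5, -2.1]
finger_gap: 53.2
```

```bash
python3 - <<'E'
from h import *
from bench import r
print(r.sense()["tool_pos"],r.sense()["ft_force"],r.sense()["tcp_rot"])
t=r.snapshot("side");save(t,"s9.png",(270,150,430,290),4)
E
```

```text
[ 634.08617851 -133.15804444   58.09475211] [ 0.29998654  1.45596613 -2.07766743] [-1.79888989e+02 -1.71076181e-02  8.71098124e+01]
```

View pics/s9.png

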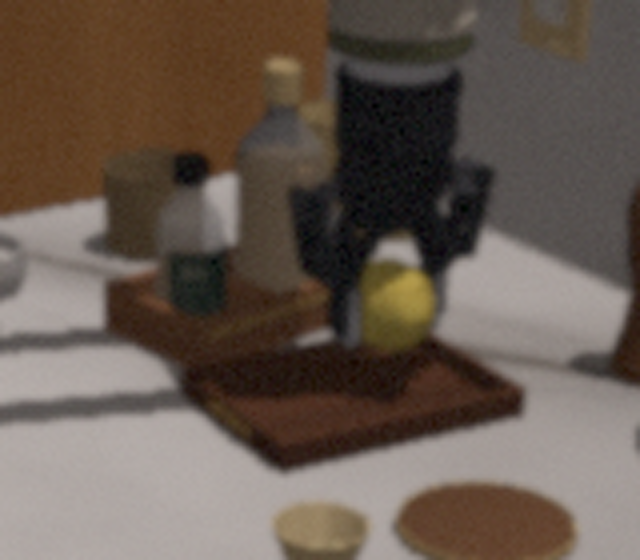

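drive_tool:
  moves:
    - [[0,0,-4],0]
    - [[0,0,-9],0]
    - [[0,0,-14],0]
    - [[0,0,-18],0]
    - [[0,0,-22],0]
    - [[0,0,-25],0]
    - [[0,0,-27],0]
    - [[0,0,-28],0]

```text
time: 21.42
tool_pos: [635.3, -132.8, 31.5]
tcp_rot: [-180.0, -0.0, 87.2]
ft_force: [0.6, 0.3, -0.2]
finger_gap: 53.1
```

drive_tool:
  moves:
    - [[0,0,-0.5],0]
    - [[0,0,-0.5],0]
    - [[0,0,-1],0]
    - [[0,0,-1],0]
    - [[0,0,-1],0]
    - [[0,0,-1],0]
    - [[0,0,-1],0]
    - [[0,0,-1],0]

```text
time: 22.08
tool_pos: [635.7, -132.9, 31.4]
tcp_rot: [180.0, 0.0, 87.1]
ft_force: [-1.9, 1.2, 5.6]
finger_gap: 53.1
```

Contact. Opening only a little so the fingers clear the far rim.

drive_tool:
  moves:
    - [[0,0,0],0]
    - [[0,0,0],0]
    - [[0,0,0],0]
    - [[0,0,0],0]
    - [[0,0,0],0]
    - [[0,0,0],0]
    - [[0,0,0],0]
    - [[0,0,0],0]
  fingers: 61

```text
time: 22.75
tool_pos: [635.4, -132.9, 30.9]
tcp_rot: [-180.0, 0.0, 87.1]
ft_force: [-0.1, -0.5, -0.1]
finger_gap: 61.3
```

drive_tool:
  moves:
    - [[0,0,3],0]
    - [[0,0,10],0]
    - [[0,0,20],0]
    - [[0,0,35],0]
    - [[0,0,55],0]
    - [[0,0,75],0]
    - [[0,0,95],0]
    - [[0,0,110],0]

```text
time: 23.42
tool_pos: [636.6, -133.2, 145.2]
tcp_rot: [179.8, 0.1, 87.1]
ft_force: [0.5, -0.8, -0.1]
finger_gap: 61.1
```

drive_tool:
  moves:
    - [[-10,5,10],1]
    - [[-35,25,20],3]
    - [[-62,50,30],5]
    - [[-90,75,30],7]
    - [[-118,100,30],9]
    - [[-144,125,30],11]
    - [[-165,145,30],13]
    - [[-180,160,30],14.7]
  fingers: 85

```text
time: 24.08
tool_pos: [454.0, 28.6, 172.5]
tcp_rot: [179.9, 0.0, 102.0]
ft_force: [0.5, 0.2, 0.5]
finger_gap: 84.9
```

```bash
python3 - <<'E'
from h import *
from bench import r
print(r.sense()["tool_pos"],r.sense()["ft_force"],r.sense()["tcp_rot"])
t=r.snapshot("side");save(t,"s10.png",(180,120,430,290),3.2)
t=r.snapshot("top");save(t,"t10.png",(240,140,400,260),5)
m=mask(t,(18,90,40),(35,255,255),(320,150,400,260));c=big(m)
if c is not None:
    k=np.zeros_like(m);cv2.drawContours(k,[c],-1,255,-1);v,u=np.nonzero(k);P=np.array([cast(t,q,33) for q in zip(u,v)]);print(P.mean(0),np.ptp(P,0))
E
```

```text
[454.04653235  28.55872146 172.5347655 ] [0.47681402 0.18558172 0.49105029] [1.79887265e+02 8.68798174e-03 1.01989243e+02]
[ 636.01911408 -133.22931351] [58.43377451 74.26813282]
```

View pics/s10.png

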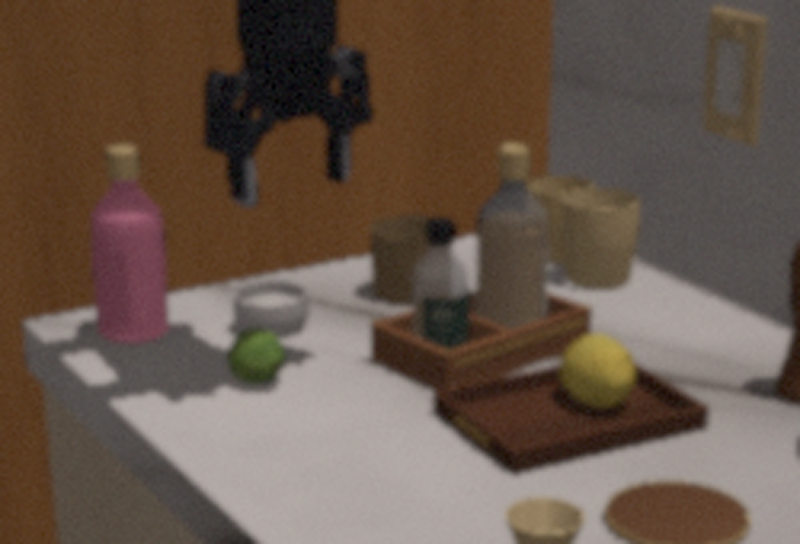

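View pics/t10.png

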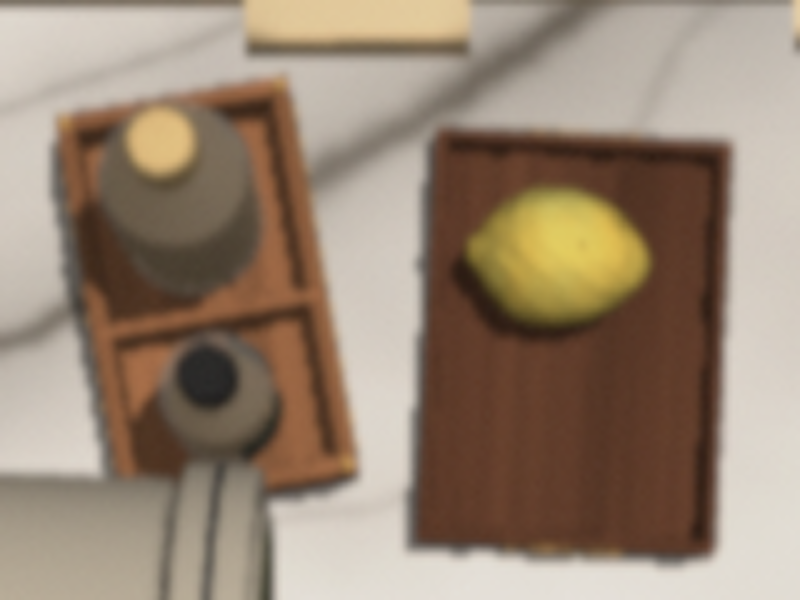

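The lemon lies in the tray's far half at (636,-133), clear of the rim. Both bottles are inside their bays. Next the lime.

drive_tool:
  moves:
    - [[-12,13,0],0]
    - [[-22,24,-5],0]
    - [[-25,27,-20],0]
    - [[-25,27,-40],0]
    - [[-25,27,-60],0]
    - [[-25,27,-75],0]
    - [[-25,27,-80],0]
    - [[-25,27,-80],0]
  fingers: 75

```text
time: 24.85
tool_pos: [430.1, 53.8, 90.6]
tcp_rot: [-179.9, -0.0, 101.8]
ft_force: [0.0, 0.4, 0.5]
finger_gap: 75.2
```

drive_tool:
  moves:
    - [[0,0.5,-12],0]
    - [[0,0.5,-26],0]
    - [[0,0.5,-40],0]
    - [[0,0.5,-52],0]
    - [[0,0.5,-60],0]
    - [[0,0.5,-65],0]
    - [[0,0.5,-66],0]
    - [[0,0.5,-66],0]

```text
time: 25.52
tool_pos: [431.0, 54.6, 25.5]
tcp_rot: [180.0, 0.0, 101.8]
ft_force: [0.3, -0.1, -0.8]
finger_gap: 74.8
```

drive_tool:
  moves:
    - [[0,0,0],0]
    - [[0,0,0],0]
    - [[0,0,0],0]
    - [[0,0,0],0]
    - [[0,0,0],0]
    - [[0,0,0],0]
    - [[0,0,0],0]
    - [[0,0,0],0]
  fingers: 32
  squeeze: 25

```text
time: 26.18
tool_pos: [431.2, 54.6, 25.9]
tcp_rot: [179.9, 0.0, 101.8]
ft_force: [-2.1, -0.5, 6.5]
finger_gap: 43.9
```

drive_tool:
  moves:
    - [[0,0,0],0]
    - [[0,0,0],0]
    - [[0,0,3],0]
    - [[0,0,10],0]
    - [[0,0,20],0]
    - [[0,0,32],0]
    - [[0,0,50],0]
    - [[0,0,65],0]

```text
time: 26.85
tool_pos: [430.6, 54.7, 91.7]
tcp_rot: [180.0, 0.0, 101.9]
ft_force: [0.6, -0.4, -0.8]
finger_gap: 43.3
```

```bash
python3 - <<'E'
from h import *
from bench import r
print(r.sense()["tool_pos"],r.sense()["ft_force"])
t=r.snapshot("side");save(t,"s11.png",(180,120,430,290),3.2)
E
```

```text
[430.55816419  54.65196323  91.6628617 ] [ 0.63273035 -0.37851142 -0.84480463]
```

View pics/s11.png

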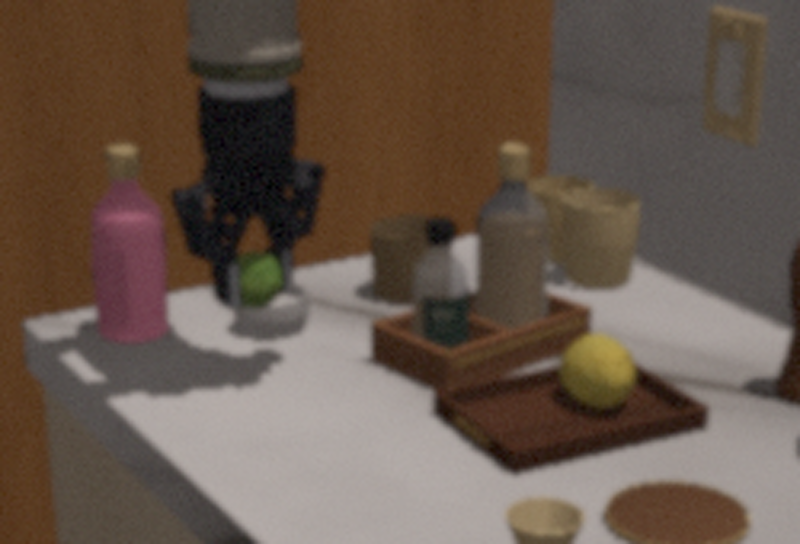

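The lime is held at crop (260,278). I carry it toward the robot side of the crate, then over the tray's near half.

drive_tool:
  moves:
    - [[2,-10,0],-1]
    - [[5,-32,2],-3]
    - [[10,-60,3],-5]
    - [[17,-90,3],-8]
    - [[27,-120,3],-11]
    - [[42,-150,3],-14]
    - [[65,-175,3],-14.7]
    - [[88,-190,3],-14.7]

```text
time: 27.57
tool_pos: [518.2, -138.9, 92.0]
tcp_rot: [-179.9, 0.0, 86.9]
ft_force: [-0.7, 0.9, 0.1]
finger_gap: 43.9
```

drive_tool:
  moves:
    - [[18,-6,0],0]
    - [[32,-10,0],0]
    - [[41,-11.5,0],0]
    - [[44.5,-12,0],0]
    - [[44.5,-12,-5],0]
    - [[44.5,-12,-12],0]
    - [[44.5,-12,-20],0]
    - [[44.5,-12,-28],0]

```text
time: 28.23
tool_pos: [561.9, -147.1, 63.5]
tcp_rot: [-179.9, -0.0, 87.2]
ft_force: [-0.1, 0.5, -1.5]
finger_gap: 44.0
```

```bash
python3 - <<'E'
from h import *
from bench import r
print(r.sense()["tool_pos"],r.sense()["ft_force"],r.sense()["tcp_rot"])
t=r.snapshot("side");save(t,"s12.png",(270,150,430,290),4)
E
```

```text
[ 561.92707877 -147.05600691   63.52851365] [-0.11572801  0.49412136 -1.4617555 ] [-1.79933834e+02 -1.74616866e-02  8.71529564e+01]
```

View pics/s12.png

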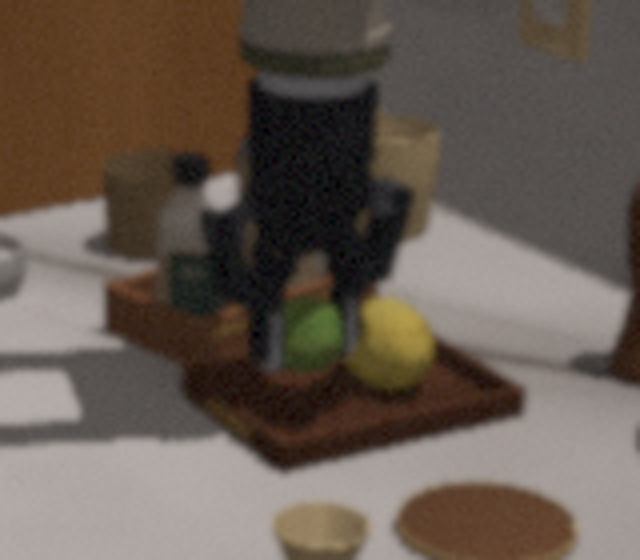

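drive_tool:
  moves:
    - [[0,0,-4],0]
    - [[0,0,-9],0]
    - [[0,0,-14],0]
    - [[0,0,-19],0]
    - [[0,0,-24],0]
    - [[0,0,-28],0]
    - [[0,0,-31],0]
    - [[0,0,-32],0]

```text
time: 28.95
tool_pos: [562.6, -147.2, 32.1]
tcp_rot: [-179.9, -0.0, 87.1]
ft_force: [-0.3, 1.0, -1.1]
finger_gap: 43.5
```

drive_tool:
  moves:
    - [[0,0,-0.5],0]
    - [[0,0,-0.5],0]
    - [[0,0,-1],0]
    - [[0,0,-1],0]
    - [[0,0,-1],0]
    - [[0,0,-1],0]
    - [[0,0,-1],0]
    - [[0,0,-1],0]

```text
time: 29.62
tool_pos: [563.1, -147.4, 32.1]
tcp_rot: [180.0, 0.0, 87.1]
ft_force: [0.2, 1.2, 0.6]
finger_gap: 43.9
```

drive_tool:
  moves:
    - [[0,0,-0.5],0]
    - [[0,0,-0.5],0]
    - [[0,0,-0.8],0]
    - [[0,0,-0.8],0]
    - [[0,0,-0.8],0]
    - [[0,0,-0.8],0]
    - [[0,0,-0.8],0]
    - [[0,0,-0.8],0]

```text
time: 30.28
tool_pos: [563.2, -147.4, 32.0]
tcp_rot: [180.0, 0.0, 87.2]
ft_force: [-3.8, 1.0, 6.3]
finger_gap: 43.9
```

drive_tool:
  moves:
    - [[0,0,0],0]
    - [[0,0,0],0]
    - [[0,0,0],0]
    - [[0,0,0],0]
    - [[0,0,0],0]
    - [[0,0,0],0]
    - [[0,0,0],0]
    - [[0,0,0],0]
  fingers: 51

```text
time: 30.95
tool_pos: [562.9, -147.4, 31.0]
tcp_rot: [-180.0, -0.0, 87.1]
ft_force: [-0.7, 0.0, -0.0]
finger_gap: 50.9
```

drive_tool:
  moves:
    - [[0,0,3],0]
    - [[0,0,10],0]
    - [[0,0,20],0]
    - [[0,0,35],0]
    - [[0,0,55],0]
    - [[0,0,75],0]
    - [[0,0,95],0]
    - [[0,0,110],0]

```text
time: 31.62
tool_pos: [563.9, -147.7, 144.5]
tcp_rot: [179.8, 0.1, 87.1]
ft_force: [0.5, 0.5, 0.8]
finger_gap: 51.0
```

drive_tool:
  moves:
    - [[-10,-15,8],0]
    - [[-30,-45,15],0]
    - [[-52,-78,20],0]
    - [[-74,-111,20],0]
    - [[-96,-144,20],0]
    - [[-118,-177,20],0]
    - [[-138,-207,20],0]
    - [[-150,-225,20],0]
  fingers: 85

```text
time: 32.28
tool_pos: [410.9, -375.4, 162.8]
tcp_rot: [180.0, 0.1, 87.0]
ft_force: [0.3, 0.0, -0.3]
finger_gap: 85.0
```

```bash
python3 - <<'E'
from h import *
from bench import r
print(r.sense()["tool_pos"],r.sense()["ft_force"],r.sense()["tcp_rot"])
t=r.snapshot("side");save(t,"s13.png",(240,180,430,340),4)
for p in((402,-389,0),(402,-389,86)): print((proj(t,p)-[240,180])*4)
E
```

```text
[ 410.934713   -375.42906544  162.75408635] [ 0.26688506  0.04512124 -0.26659425] [1.79953238e+02 1.28631927e-01 8.70410706e+01]
[434.79538144 558.82297004]
[440.20270006 399.83442912]
```

View pics/s13.png

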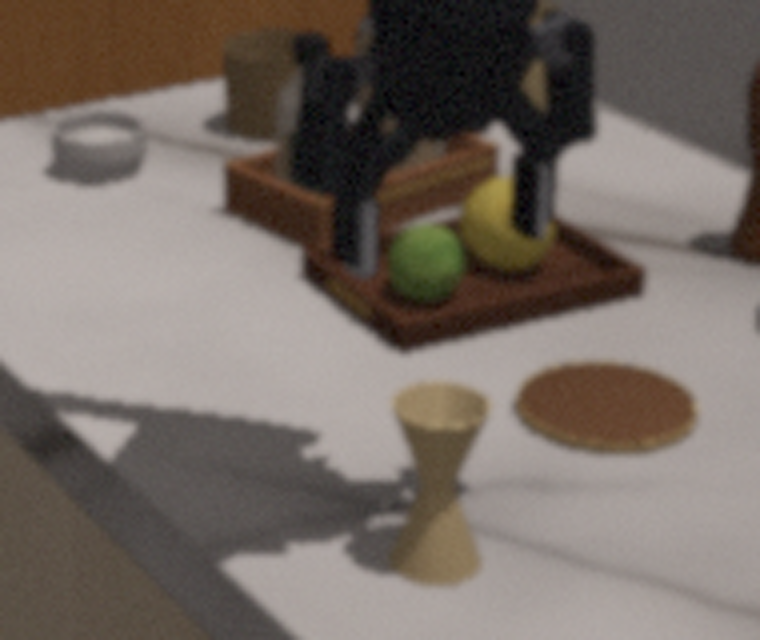

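Lemon and lime lie side by side in the tray, at crop (507,225) and (427,263). The jigger rim centre at (441,408) sits about 2 px below prediction, so I aim slightly nearer.

drive_tool:
  moves:
    - [[-5,-8,0],0]
    - [[-10,-15,0],0]
    - [[-12,-18,-5],0]
    - [[-12,-18,-15],0]
    - [[-12,-18,-28],0]
    - [[-12,-18,-38],0]
    - [[-12,-18,-42],0]
    - [[-12,-18,-42],0]

```text
time: 33.0
tool_pos: [400.2, -388.6, 116.4]
tcp_rot: [-179.8, -0.2, 87.2]
ft_force: [0.2, 0.8, 0.4]
finger_gap: 85.2
```

```bash
python3 - <<'E'
from h import *
from bench import r
print(r.sense()["tool_pos"],r.sense()["ft_force"],r.sense()["tcp_rot"])
t=r.snapshot("side");save(t,"s14.png",(290,200,430,340),4)
E
```

```text
[ 400.21861938 -388.61722052  116.40393556] [0.20722978 0.83287924 0.44115228] [-179.83031995   -0.18378148   87.1986352 ]
```

View pics/s14.png

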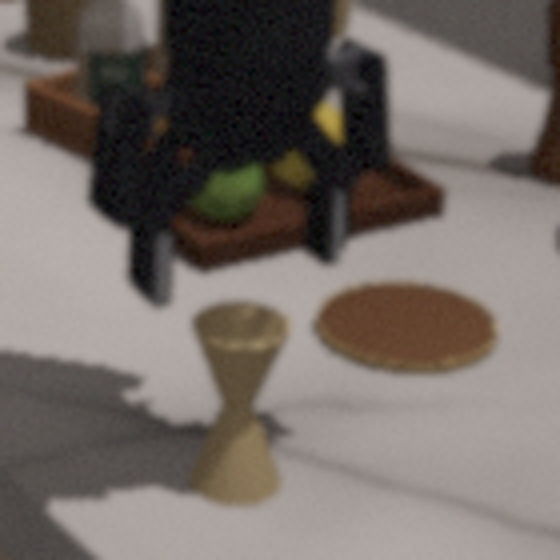

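drive_tool:
  moves:
    - [[0,-0.5,-8],0]
    - [[0,-1,-18],0]
    - [[0,-1,-29],0]
    - [[0,-1,-40],0]
    - [[0,-1,-50],0]
    - [[0,-1,-60],0]
    - [[0,-1,-67],0]
    - [[0,-1,-68],0]

```text
time: 33.72
tool_pos: [400.0, -390.3, 48.8]
tcp_rot: [-179.9, -0.1, 87.1]
ft_force: [-0.2, 1.1, -1.0]
finger_gap: 84.8
```

drive_tool:
  moves:
    - [[0,0,0],0]
    - [[0,0,0],0]
    - [[0,0,0],0]
    - [[0,0,0],0]
    - [[0,0,0],0]
    - [[0,0,0],0]
    - [[0,0,0],0]
    - [[0,0,0],0]
  fingers: 30
  squeeze: 30

```text
time: 34.38
tool_pos: [401.4, -391.9, 52.0]
tcp_rot: [179.9, 0.1, 87.1]
ft_force: [-1.5, 0.4, 6.1]
finger_gap: 45.0
```

drive_tool:
  moves:
    - [[0,0,0],0]
    - [[0,0,0],0]
    - [[0,0,2],0]
    - [[0,0,6],0]
    - [[0,0,12],0]
    - [[0,0,20],0]
    - [[0,0,27],0]
    - [[0,0,30],0]

```text
time: 35.05
tool_pos: [401.6, -392.1, 83.0]
tcp_rot: [179.9, 0.1, 87.1]
ft_force: [-0.4, 1.5, -0.4]
finger_gap: 45.1
```

```bash
python3 - <<'E'
from h import *
from bench import r
print(r.sense()["tool_pos"],r.sense()["ft_force"],r.sense()["tcp_rot"])
t=r.snapshot("side");save(t,"s15.png",(290,200,430,340),4)
E
```

```text
[ 401.5632795  -392.08324445   82.97635259] [-0.36044043  1.51011359 -0.37700468] [1.79911849e+02 9.23364151e-02 8.71474618e+01]
```

View pics/s15.png

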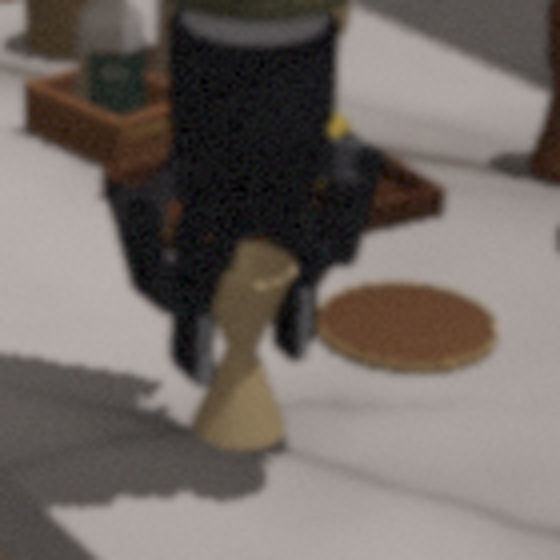

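The jigger has pivoted a few degrees in the jaws: rim centre at crop (258,265), base at (240,428). I'll set it back on the table to right it and regrip.

drive_tool:
  moves:
    - [[0,0,-4],0]
    - [[0,0,-9],0]
    - [[0,0,-14],0]
    - [[0,0,-19],0]
    - [[0,0,-23],0]
    - [[0,0,-26],0]
    - [[0,0,-28],0]
    - [[0,0,-29],0]

```text
time: 35.77
tool_pos: [400.7, -391.2, 52.0]
tcp_rot: [-180.0, -0.0, 87.1]
ft_force: [-5.3, 5.3, 10.7]
finger_gap: 45.3
```

```bash
python3 - <<'E'
from h import *
from bench import r
print(r.sense()["tool_pos"],r.sense()["ft_force"],r.sense()["tcp_rot"])
t=r.snapshot("side");save(t,"s16.png",(290,200,430,340),4)
E
```

```text
[ 400.66911806 -391.24186981   52.04876019] [-5.27555041  5.30935078 10.74174803] [-1.79951027e+02 -3.34398904e-02  8.71483795e+01]
```

View pics/s16.png

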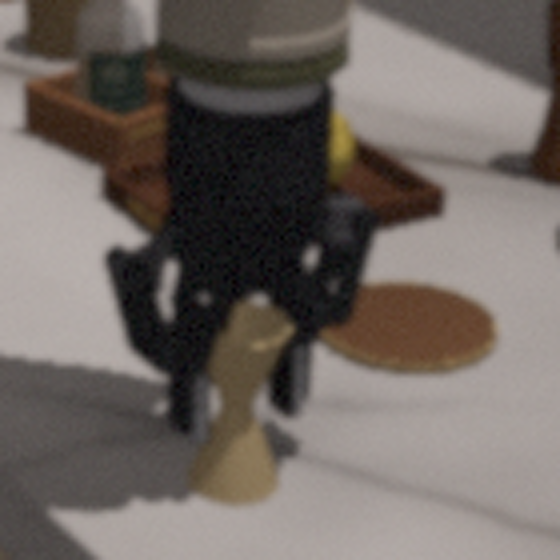

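Still tilted under light contact, so I release it and look.

drive_tool:
  moves:
    - [[0,0,0.5],0]
    - [[0,0,1],0]
    - [[0,0,1],0]
    - [[0,0,1],0]
    - [[0,0,1],0]
    - [[0,0,1],0]
    - [[0,0,1],0]
    - [[0,0,1],0]
  fingers: 60

```text
time: 36.48
tool_pos: [400.9, -391.4, 53.1]
tcp_rot: [-180.0, -0.0, 87.1]
ft_force: [-0.9, 0.5, -0.1]
finger_gap: 60.0
```

drive_tool:
  moves:
    - [[0,0,10],0]
    - [[0,0,30],0]
    - [[0,0,50],0]
    - [[0,0,70],0]
    - [[-20,20,80],0]
    - [[-40,50,80],0]
    - [[-50,80,80],0]
    - [[-50,110,80],0]
  fingers: 85

```text
time: 37.15
tool_pos: [349.3, -280.6, 133.7]
tcp_rot: [-180.0, 0.0, 87.0]
ft_force: [0.6, 1.1, 0.0]
finger_gap: 84.8
```

```bash
python3 - <<'E'
from h import *
from bench import r
print(r.sense()["tool_pos"],r.sense()["ft_force"],r.sense()["tcp_rot"])
t=r.snapshot("side");save(t,"s17.png",(290,200,430,340),4)
t=r.snapshot("top");save(t,"t17.png",(440,270,540,345),6)
E
```

```text
[ 349.29109818 -280.60847626  133.68709023] [0.64093367 1.10526886 0.01669534] [-1.79987187e+02  2.45065542e-02  8.70465460e+01]
```

View pics/s17.png

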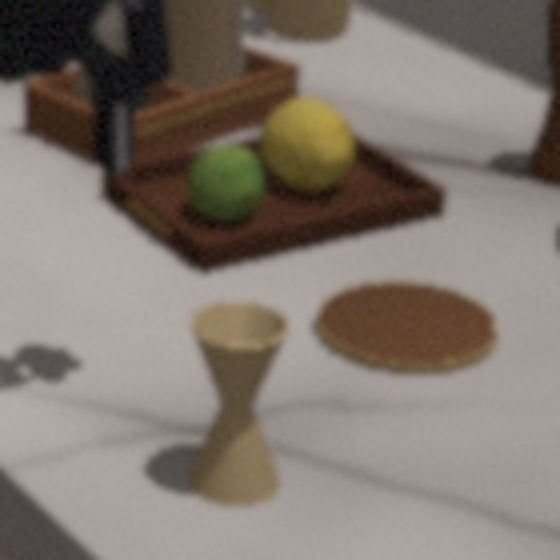

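View pics/t17.png

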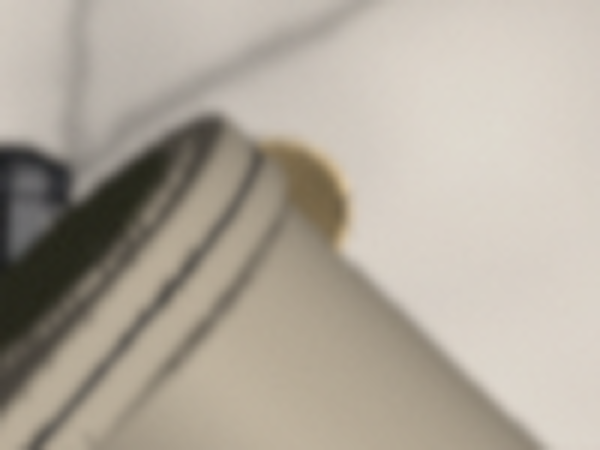

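After release the jigger stands upright with its rim at crop (240,327). Comparing waist and base positions, the held view had been upright as well; the finger hid the left half of the rim. I locate it once more by ray and regrip.

```bash
python3 - <<'E'
from h import *
from bench import r
t=r.snapshot("side")
m=mask(t,(12,60,60),(32,255,255),(325,260,372,340));c=big(m)[:,0,:].astype(float)
top=c[c[:,1]<c[:,1].min()+12]
print(c.min(0),c.max(0))
# rim: extremes
rim=c[c[:,1]<295];u=(rim[:,0].min()+rim[:,0].max())/2;l=rim[rim[:,0]==rim[:,0].min()][:,1].mean();q=rim[rim[:,0]==rim[:,0].max()][:,1].mean()
print(u,l,q,cast(t,(u,(l+q)/2),86))
b=c[c[:,1]>305];print(b[:,0].min(),b[:,0].max(),b[:,1].max())
for p in((402,-389),(400,-392),(398,-394)):
  a=np.linspace(0,6.283,100)
  for z,R_ in((86,23.5),(0,21)):
    e=np.array([proj(t,(p[0]+R_*np.cos(x),p[1]+R_*np.sin(x),z)) for x in a]);print(p,z,e.min(0).round(1),e.max(0).round(1))
E
```

```text
[337. 276.] [361. 325.]
349.5 280.5 281.0 [ 399.30187391 -391.04573507]
337.0 358.0 325.0
(402, -389) 86 [337.4 274.2] [362.7 286. ]
(402, -389) 0 [337.8 314. ] [359.6 325.7]
(400, -392) 86 [337.4 275.1] [362.8 286.9]
(400, -392) 0 [337.8 314.9] [359.7 326.7]
(398, -394) 86 [337.1 275.7] [362.6 287.7]
(398, -394) 0 [337.5 315.7] [359.5 327.5]
```

drive_tool:
  moves:
    - [[10,-30,0],0]
    - [[30,-65,0],0]
    - [[45,-95,0],0]
    - [[50,-109,0],0]
    - [[50,-110,-5],0]
    - [[50,-110,-20],0]
    - [[50,-110,-35],0]
    - [[50,-110,-42],0]

```text
time: 37.97
tool_pos: [399.9, -390.6, 88.9]
tcp_rot: [-179.9, -0.1, 87.1]
ft_force: [-0.0, 0.7, -0.2]
finger_gap: 84.9
```

drive_tool:
  moves:
    - [[0,0,-8],0]
    - [[0,0,-16],0]
    - [[0,0,-24],0]
    - [[0,0,-30],0]
    - [[0,0,-34],0]
    - [[0,0,-36],0]
    - [[0,0,-36],0]
    - [[0,0,-36],0]

```text
time: 38.63
tool_pos: [401.1, -391.5, 55.4]
tcp_rot: [180.0, 0.0, 87.2]
ft_force: [-0.4, -0.2, 0.4]
finger_gap: 85.1
```

drive_tool:
  moves:
    - [[0,0,0],0]
    - [[0,0,0],0]
    - [[0,0,0],0]
    - [[0,0,0],0]
    - [[0,0,0],0]
    - [[0,0,0],0]
    - [[0,0,0],0]
    - [[0,0,0],0]
  fingers: 30
  squeeze: 35

```text
time: 39.3
tool_pos: [401.1, -391.6, 55.5]
tcp_rot: [180.0, 0.0, 87.1]
ft_force: [-1.9, 1.4, 5.3]
finger_gap: 45.3
```

drive_tool:
  moves:
    - [[0,0,0],0]
    - [[0,0,0],0]
    - [[0,0,2],0]
    - [[0,0,6],0]
    - [[0,0,12],0]
    - [[0,0,20],0]
    - [[0,0,27],0]
    - [[0,0,30],0]

```text
time: 39.97
tool_pos: [401.6, -392.1, 87.0]
tcp_rot: [179.9, 0.1, 87.2]
ft_force: [0.7, -0.7, -0.4]
finger_gap: 45.3
```

drive_tool:
  moves:
    - [[8,4,0],0]
    - [[26,12,0],0]
    - [[52,25,0],0]
    - [[80,38,0],0]
    - [[108,51,0],0]
    - [[135,64,0],0]
    - [[157,75,0],0]
    - [[168,80,0],0]

```text
time: 40.63
tool_pos: [571.8, -308.9, 84.9]
tcp_rot: [179.9, -0.0, 87.3]
ft_force: [-0.2, -0.9, -0.9]
finger_gap: 44.9
```

drive_tool:
  moves:
    - [[0,0,0],0]
    - [[0,0,0],0]
    - [[0,0,-2],0]
    - [[0,0,-5],0]
    - [[0,0,-9],0]
    - [[0,0,-13],0]
    - [[0,0,-15],0]
    - [[0,0,-15],0]

```text
time: 41.3
tool_pos: [568.0, -311.3, 69.0]
tcp_rot: [-179.9, -0.0, 87.1]
ft_force: [-0.2, 0.2, -0.0]
finger_gap: 45.3
```

```bash
python3 - <<'E'
from h import *
from bench import r
print(r.sense()["tool_pos"],r.sense()["ft_force"],r.sense()["tcp_rot"])
t=r.snapshot("side");save(t,"s18.png",(320,180,460,310),4)
print((proj(t,(569,-311,7))-[320,180])*4,(proj(t,(569,-311,15))-[320,180])*4)
E
```

```text
[ 568.04754362 -311.33396291   68.9977716 ] [-0.20354338  0.16008009 -0.00562741] [-1.79918854e+02 -4.69384766e-02  8.71095559e+01]
[282.27183702 397.57483781] [283.15032716 384.57438834]
```

View pics/s18.png

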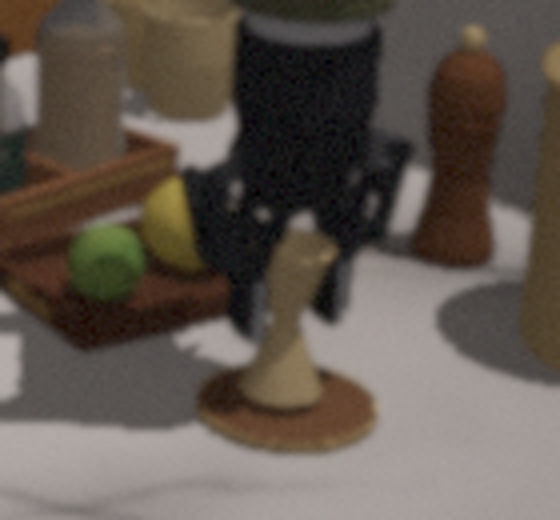

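The jigger hangs over the coaster: base at crop (282,390), coaster centre (287,407). That difference fits it being 7 mm or so above the top. Lowering.

drive_tool:
  moves:
    - [[0,0,-2],0]
    - [[0,0,-4],0]
    - [[0,0,-5],0]
    - [[0,0,-6],0]
    - [[0,0,-7],0]
    - [[0,0,-7.5],0]
    - [[0,0,-7.5],0]
    - [[0,0,-7.5],0]

```text
time: 42.02
tool_pos: [569.0, -311.4, 62.7]
tcp_rot: [180.0, 0.0, 87.1]
ft_force: [-0.6, 0.2, -0.0]
finger_gap: 44.9
```

drive_tool:
  moves:
    - [[0,0,-0.5],0]
    - [[0,0,-0.8],0]
    - [[0,0,-1],0]
    - [[0,0,-1],0]
    - [[0,0,-1],0]
    - [[0,0,-1],0]
    - [[0,0,-1],0]
    - [[0,0,-1],0]

```text
time: 42.68
tool_pos: [569.0, -311.6, 62.6]
tcp_rot: [180.0, 0.0, 87.1]
ft_force: [-3.7, 0.7, 6.4]
finger_gap: 45.0
```

Contact. Releasing and backing away upward.

drive_tool:
  moves:
    - [[0,0,0],0]
    - [[0,0,0],0]
    - [[0,0,0],0]
    - [[0,0,0],0]
    - [[0,0,0],0]
    - [[0,0,0],0]
    - [[0,0,0],0]
    - [[0,0,0],0]
  fingers: 70

```text
time: 43.35
tool_pos: [568.9, -311.4, 61.5]
tcp_rot: [-180.0, -0.0, 87.1]
ft_force: [-0.2, -0.6, 0.1]
finger_gap: 69.8
```

drive_tool:
  moves:
    - [[0,0,5],0]
    - [[0,0,15],0]
    - [[0,0,30],0]
    - [[0,0,50],0]
    - [[0,0,75],0]
    - [[0,0,100],0]
    - [[0,0,120],0]
    - [[0,0,130],0]

```text
time: 44.02
tool_pos: [570.6, -312.5, 197.6]
tcp_rot: [179.7, 0.2, 87.1]
ft_force: [-1.1, 0.2, 0.3]
finger_gap: 69.8
```

drive_tool:
  moves:
    - [[-15,-15,0],0]
    - [[-45,-35,0],0]
    - [[-75,-55,0],0]
    - [[-105,-75,0],0]
    - [[-135,-95,0],0]
    - [[-165,-115,0],0]
    - [[-190,-135,0],0]
    - [[-200,-150,0],0]

```text
time: 44.68
tool_pos: [365.7, -462.9, 192.3]
tcp_rot: [-180.0, 0.0, 87.0]
ft_force: [0.0, 0.6, 0.5]
finger_gap: 70.1
```

```bash
python3 - <<'E'
from h import *
from bench import r
print(r.sense()["tool_pos"],r.sense()["ft_force"])
t=r.snapshot("side");cv2.imwrite("pics/s19.png",t["pixels"][:,:,::-1])
t=r.snapshot("top");save(t,"t19.png",(145,135,545,355),2)
E
```

```text
[ 365.7125657  -462.90037865  192.27342883] [0.01365111 0.60212176 0.51832653]
```

View pics/s19.png

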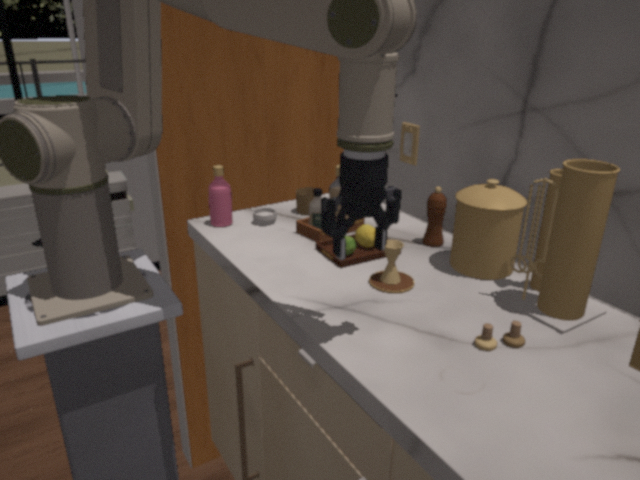

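View pics/t19.png

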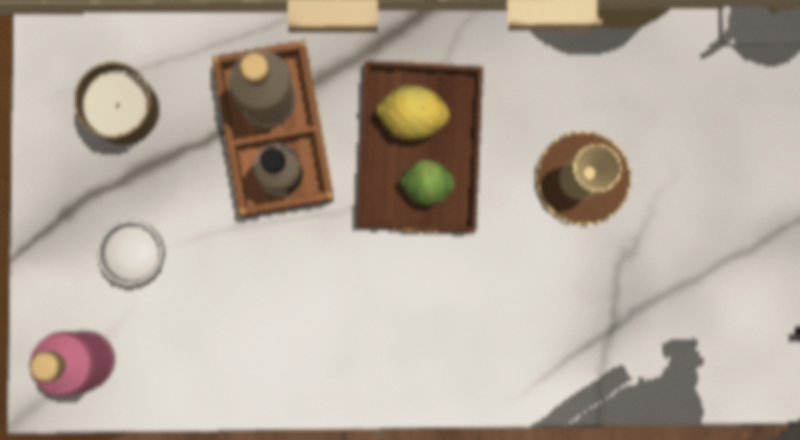

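```bash
python3 - <<'E'
from h import *
from bench import r
t=r.snapshot("top")
print('rim',cast(t,(145+597/2,135+168/2),93))
m=mask(t,(0,90,30),(30,255,255),(405,195,468,252));c=big(m);print('coaster',cast(t,cv2.minEnclosingCircle(c)[0],7))
for n,z,b in(('lid',129,(272,200,292,228)),):
    m=mask(t,(0,0,0),(180,255,60),b);c=big(m);print('scap',cast(t,cv2.minEnclosingCircle(c)[0],z))
m=mask(t,(10,90,150),(30,255,255),(262,158,282,178));c=big(m);print('bcap',cast(t,cv2.minEnclosingCircle(c)[0],176))
a=cv2.imread("pics/top0.png")[:,:,::-1].astype(int)
d=np.abs(a-t["pixels"].astype(int)).sum(2)
print('diff candle/salt',d[160:215,178:228].max(),d[242:284,192:232].max(),'ref',d[330:345,300:340].max())
E
```

```text
rim [ 568.33835449 -309.42127546]
coaster [ 568.84603658 -311.28957865]
scap [574.20186781   4.67082147]
bcap [655.09998195  17.82632598]
diff candle/salt 10 10 ref 8
```

The final checks agree, so I'm handing in.

```bash
python3 - <<'E'
from bench import r
print(r.hand_in())
E
```

```text
the job is handed in; nothing more can be done
None
```

I placed all five things in the order asked and handed the job in at about 45 s of the 136 s allowed. `hand_in` reports no verdict.

What the last pictures and measurements showed:
- **Bottles:** both stand upright in their bays. The big one's cap is within about 1 mm of the wide bay centre, and the small one's is about 3 mm off the narrow bay centre.
- **Fruit:** the lemon and lime lie side by side on the tray floor, clear of the rim.
- **Bar measure:** it stands upright, about 2 mm from the coaster's centre.
- **Bystanders:** the salt cellar and candle are unchanged, with image differences at noise level.
- **Robot:** the gripper is empty, its fingers are open, and it is clear of everything. The highest wrist force the move reports showed was about 11 N against the 120 N limit.

What did not go to plan:
- **Small bottle grip:** I gripped it about 5 mm off the pad centre because one speed-limited move fell short. I allowed for that when placing it.
- **Extra regrip of the bar measure:** on the first lift it looked tilted, so I set it back on the table, released it and regripped it. It was standing upright; a finger had hidden part of the rim.
- **Camera agreement:** the side camera disagreed with the top view by about 1–2 pixels near the coaster.

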